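# Load the drill tubes and set the transport lock

## Task

Unlock the drill-tube magazine by sliding its red grip all the way to the open stop, drop every yellow drill tube on the bench into a well of its own with the black cap up, then slide the red grip all the way back to the locked stop so that the cover shuts over the tubes. Leave everything else on the bench where it is.

Things in the scene. Friction and masses are not known exactly. Their poses are not given: they have to be found in the camera images.
- magazine: Fixed storage magazine standing on the bench, a narrow blue box: 60 mm in its x, 426 mm in its y (from y = -174 to y = +252), 136 mm tall without its cover. Origin on the bench under the middle of the row of five wells; x across it, y along it, z up. Its side faces carry a plain paper label.
- lock (a joint): The transport lock: a flat aluminium comb-like cover, 6 mm thick, lying on the magazine's top (its upper face is 142 mm above the bench), that slides along the magazine's y. 0 = locked end stop (its solid webs cover all five wells and green painted fields between the wells show through its gaps), 0.037 m = open end stop, moved toward the magazine's +y (the gaps beside the webs lie over all five wells). About 3 N of friction; it stays where it is left.
- lock_grip (a point): Centre of the top face of the red ribbed grip of the transport lock, 176 mm above the bench. The grip is a block 26 mm along the magazine's x, 20 mm along its y and 34 mm tall, standing up from the cover near the magazine's +y end. It moves with the lock.
- well0 (a point): Centre of the mouth of well 0, 136 mm above the bench, at the magazine's y = -148 mm. The well is a square pocket 36 x 36 mm, 128 mm deep, straight down, sides parallel to the magazine's x and y; the cover, 6 mm thick, lies just above it. Open, the cover leaves the full 36 mm clear, with a border strip or web around it.
- well1 (a point): Centre of the mouth of well 1, 136 mm above the bench, at the magazine's y = -74 mm. The well is a square pocket 36 x 36 mm, 128 mm deep, straight down, sides parallel to the magazine's x and y; the cover, 6 mm thick, lies just above it. Open, the cover leaves the full 36 mm clear, with a border strip or web around it.
- well2 (a point): Centre of the mouth of well 2, 136 mm above the bench, at the magazine's y = 0 mm. The well is a square pocket 36 x 36 mm, 128 mm deep, straight down, sides parallel to the magazine's x and y; the cover, 6 mm thick, lies just above it. Open, the cover leaves the full 36 mm clear, with a border strip or web around it.
- well3 (a point): Centre of the mouth of well 3, 136 mm above the bench, at the magazine's y = 74 mm. The well is a square pocket 36 x 36 mm, 128 mm deep, straight down, sides parallel to the magazine's x and y; the cover, 6 mm thick, lies just above it. Open, the cover leaves the full 36 mm clear, with a border strip or web around it.
- well4 (a point): Centre of the mouth of well 4, 136 mm above the bench, at the magazine's y = 148 mm. The well is a square pocket 36 x 36 mm, 128 mm deep, straight down, sides parallel to the magazine's x and y; the cover, 6 mm thick, lies just above it. Open, the cover leaves the full 36 mm clear, with a border strip or web around it.
- tube0: Closed square plastic drill-bit tube, 24 x 24 x 120 mm, 65 to 125 g, rigid, lying on a flat side at the start: yellow, with a black cap on the last 36 mm of one end (the same 24 mm square, with a thin grey band at its lower edge). Origin at its centre; its x axis runs along the tube toward the capped end. Its cap end points roughly toward the robot at the start. May be absent (three to five tubes are there).
- tube1: Closed square plastic drill-bit tube, 24 x 24 x 120 mm, 65 to 125 g, rigid, lying on a flat side at the start: yellow, with a black cap on the last 36 mm of one end (the same 24 mm square, with a thin grey band at its lower edge). Origin at its centre; its x axis runs along the tube toward the capped end. Its cap end points roughly toward the robot at the start. May be absent (three to five tubes are there).
- tube2: Closed square plastic drill-bit tube, 24 x 24 x 120 mm, 65 to 125 g, rigid, lying on a flat side at the start: yellow, with a black cap on the last 36 mm of one end (the same 24 mm square, with a thin grey band at its lower edge). Origin at its centre; its x axis runs along the tube toward the capped end. Its cap end points roughly toward the robot at the start. May be absent (three to five tubes are there).
- tube3: Closed square plastic drill-bit tube, 24 x 24 x 120 mm, 65 to 125 g, rigid, lying on a flat side at the start: yellow, with a black cap on the last 36 mm of one end (the same 24 mm square, with a thin grey band at its lower edge). Origin at its centre; its x axis runs along the tube toward the capped end. Its cap end points roughly toward the robot at the start. May be absent (three to five tubes are there).
- tube4: Closed square plastic drill-bit tube, 24 x 24 x 120 mm, 65 to 125 g, rigid, lying on a flat side at the start: yellow, with a black cap on the last 36 mm of one end (the same 24 mm square, with a thin grey band at its lower edge). Origin at its centre; its x axis runs along the tube toward the capped end. Its cap end points roughly toward the robot at the start. May be absent (three to five tubes are there).
- tape: Orange tape measure, 70 x 64 x 34 mm, lying flat among the tubes. Origin at the centre of its underside. Bystander.
- spray: Spray can, 62 mm across, 170 mm tall. Origin at the centre of its underside. Bystander.
- jar: Amber jar with a steel lid, 70 mm across, 85 mm tall. Origin at the centre of its underside. Bystander.
- glue: White glue bottle with an orange cap, 56 mm across, 150 mm tall. Origin at the centre of its underside. Bystander.
- driver: Green-handled screwdriver, 190 mm long, lying. Origin in its underside or axis. Bystander.
- sander: Cork sanding block, 100 x 55 x 36 mm. Origin at the centre of its underside. Bystander.
- mug: Blue mug, 76 mm across, 85 mm tall. Origin at the centre of its underside. Bystander.
Things that resemble listed ones, but are neither listed nor needed, are in the scene too. Leave any blue or turquoise look-alike of the tube4 alone.

How it is judged:
On the way, in this order (a step that is already met when the one before it is completed fails the run):
1. the transport lock is slid to its open stop (value of joint lock above 0.034 m), for 0.2 s.
2. every tube stands in a well, cap up, while the lock is open (x of tube0 in the frame of magazine between -0.02 and 0.02 m and y of tube0 in the frame of magazine between -0.172 and 0.172 m and z of each of tube0, tube1, tube2, tube3, tube4 in the frame of magazine below 0.074 m and angle between each of tube0, tube1, tube2, tube3, tube4's own x axis and vertical below 0.25 rad and x of tube1 in the frame of magazine between -0.02 and 0.02 m and y of tube1 in the frame of magazine between -0.172 and 0.172 m and x of tube2 in the frame of magazine between -0.02 and 0.02 m and y of tube2 in the frame of magazine between -0.172 and 0.172 m and x of tube3 in the frame of magazine between -0.02 and 0.02 m and y of tube3 in the frame of magazine between -0.172 and 0.172 m and x of tube4 in the frame of magazine between -0.02 and 0.02 m and y of tube4 in the frame of magazine between -0.172 and 0.172 m and value of joint lock above 0.028 m), for 0.2 s.
3. the transport lock is slid back to its locked stop (value of joint lock below 0.003 m), for 0.2 s.
At the end, for the whole second after the job is handed in: Every tube present stands down in a well of the magazine (on its floor to within about 6 mm, its cap end up, within 0.25 rad of upright) and the lock is within 3 mm of its locked stop (value of joint lock below 0.003 m and x of tube0 in the frame of magazine between -0.02 and 0.02 m and y of tube0 in the frame of magazine between -0.172 and 0.172 m and z of each of tube0, tube1, tube2, tube3, tube4 in the frame of magazine below 0.074 m and angle between each of tube0, tube1, tube2, tube3, tube4's own x axis and vertical below 0.25 rad and x of tube1 in the frame of magazine between -0.02 and 0.02 m and y of tube1 in the frame of magazine between -0.172 and 0.172 m and x of tube2 in the frame of magazine between -0.02 and 0.02 m and y of tube2 in the frame of magazine between -0.172 and 0.172 m and x of tube3 in the frame of magazine between -0.02 and 0.02 m and y of tube3 in the frame of magazine between -0.172 and 0.172 m and x of tube4 in the frame of magazine between -0.02 and 0.02 m and y of tube4 in the frame of magazine between -0.172 and 0.172 m); the robot touches nothing.
It fails at once if a bystander is pushed more than 40 mm or knocked over (distance of any of tape, spray, jar, glue, driver, sander, mug from where it was at the start of the episode above 0.04 m or angle between any of tape, spray, jar, glue, sander, mug's own z axis and vertical above 0.6 rad).
Of tube0, tube1, tube2, tube3, tube4 only 3 to 5 are there at a start; the rules pass over those that are not, and their reading is None.
At some moment in a run one of tube0, tube1, tube2, tube3, tube4 may be knocked a few centimetres aside while the robot is not near it.
It also fails if it takes over 210 s, if anything falls off the work surface, if the arm or the gripper's body presses on something with over 40 N, if the wrist force passes 120 N, or if a joint passes its speed limit or range.

## Robot

A 7-joint arm with a two-finger parallel gripper is mounted at the origin on the work surface. World frame = base frame: x ahead of the robot, y to its left, z up, the work surface at z = 0. Lengths are in m, angles in rad, forces in N, time in s.
With the tool pointing down it reaches from about 0.35 to 0.9 m from the base axis. Payload 8.1 kg.
Tool frame: the origin (TCP) lies between the finger pads; the fingertips stand ahead of it and the grasp point (between the pads) is the TCP (arm.nose_length is the z of the fingertips in the tool frame, in m); z points along the fingers, y is the line along which they close (so a half turn about z gives the same grasp; the last joint's range is limited). The gripper opens to 92 mm and grips with 3 to 60 N. Pads are 19 mm wide; open, the fingers measure 130 mm over their backs; the gripper's body (75 mm by 190 mm) begins 47 mm behind the grasp point.
Start: joints at [1.086, 0.434, 0.025, 1.573, -0.012, 1.134, -0.075], TCP at [0.233, -0.58, 0.246] pointing down, gripper open.
Joint ranges: [-2.62, 2.62], [-0.44, 2.09], [-1.27, 1.32], [0.08, 2.57], [-1.32, 4.46], [0.12, 2], [-2.74, 2.74]. Speed limits (rad/s): [2.22, 2.22, 3.01, 3.01, 3.14, 3.14, 3.14].

## Interface

Orientations are given as a rotation vector (axis times angle).
In Python, from cell import sensors, optics, arm gives the robot as it stands.
- The arm moves only by the tool arm_command, never from a script. Its argument "deltas" is one flat list of numbers, 7 for each row, row after row: the turn, a rotation vector about the world's x, y, z as a fraction of full scale, then the shift along the world's x, y, z as a fraction of full scale, then the finger opening in mm, from 0 to 91.8. In form: [wx, wy, wz, dx, dy, dz, fingers, wx, wy, wz, dx, dy, dz, fingers, ...]. A call has 1 to 20 rows; each row is the pose to reach, as a shift and turn from the pose commanded when the call began; what a row does not reach only later rows make up. Full scale, the value 1, is 1 m for a shift and 90 degrees for a turn. A row lasts 1/10 s, in which the tool goes at most 50 mm and 8.59 degrees, less where a joint would pass 70% of its speed; a pose out of reach is approached as far as the arm can. A call with a number of a shift or a turn outside -1 to 1 is refused whole. A call with a gripper value outside its range is refused whole. The fingers move at their own pace and stop on an object; "force" is the grip in N (left out, the last holds). Time passes only in rows, so rows that repeat a pose let the fingers close. It gives the time, the measured TCP pose, the force, the opening and the grip force at its end, in the units of the state.
- sensors.observe(): the state, without advancing time (a new reading comes with each control period).
- optics.get_image(name): name is "scene" or "top"; returns the picture (480x640x3 uint8, blue, green, red); there is no depth.
- optics.calibration(name): a dict with "camera_matrix" (3x3 intrinsics, pixels), "rvec" (rotation vector, rad) and "tvec" (3), from world to camera coordinates, as OpenCV has them. Camera axes: x right, y down, z forward; pixel columns grow to the right and rows downward; lengths in m; the calibration is good to about 2 mm. A picture is of the moment at which its call begins. calibration takes no time and is no camera call.
- arm.sign_off(): hands the job in; it is judged then, once.
The state is a dict: "clock": time; "joints": joint angles; "dq": joint speeds; "joint_efforts": joint torques, N m; "position": TCP position; "ee_rot": TCP orientation; "force": force on the tool from outside, world axes, zero at the start; "ft_torque": the same for the moment, N m; "width": opening from 0.0 (shut) to 1.0 (fully open); "gripper_force": force on a finger pad.
Only numpy, scipy, OpenCV 4.12 (cv2) and the standard library are available. Lean on these libraries where they do the work, as an engineer would, in place of code of your own. Each camera call takes 0.05 s, during which the arm holds its last target. There are 200 camera calls.

## Working session

There is one attempt and no reset: what is moved stays moved. The work goes in short steps, Python scripts to look and compute and a tool call to move; the robot and the scene stay as the last step left them, time stands still between calls to the robot, and variables do not carry over. Pictures are saved under pics/ and viewed, at most 14 in all, crops included, and the job is handed in when it is done.

Besides the shell and the picture viewer there is one more tool, called after "Call:" by a JSON object that holds its "api" and its "payload", one argument or row to a line. arm_command: Moves the arm, as the interface text tells. Its arguments: {"type":"object","properties":{"deltas":{"type":"array","items":{"type":"number"}},"force":{"type":"number"}},"required":["deltas"]}

```bash
mkdir -p pics; ls
python3 - <<'E'
from cell import sensors, optics, arm
import cv2,numpy as np
for n in("scene","top"):
    cv2.imwrite(f"pics/{n}0.png",optics.get_image(n)); c=optics.calibration(n)
    R=cv2.Rodrigues(np.array(c["rvec"],float))[0]; print(n,np.round(c["camera_matrix"],1).tolist(),(-R.T@np.array(c["tvec"]).ravel()).round(3),R.round(2).tolist())
s=sensors.observe();print(s,arm.nose_length)
E
```

```text
pics
scene [[492.5, 0.0, 318.2], [0.0, 492.5, 244.7], [0.0, 0.0, 1.0]] [ 1.227 -0.425  1.029] [[0.5, 0.87, 0.02], [0.64, -0.35, -0.68], [-0.59, 0.35, -0.73]]
top [[486.2, 0.0, 321.3], [0.0, 486.2, 242.4], [0.0, 0.0, 1.0]] [0.466 0.015 1.313] [[0.02, -1.0, 0.01], [-1.0, -0.02, -0.05], [0.05, -0.01, -1.0]]
{'clock': 0.1, 'joints': array([ 1.08638473,  0.43516559,  0.02501832,  1.57399051, -0.0116374 ,
        1.1340318 , -0.07511134]), 'dq': array([ 0.0009208 , -0.00336599,  0.00147496, -0.00476323, -0.00046985,
       -0.00022743,  0.00092836]), 'joint_efforts': array([ 3.27928930e-03, -6.69121814e+01,  9.88105685e-01, -3.15144396e+01,
       -6.05644332e-02,  3.74124886e-02,  4.60339197e-05]), 'position': array([ 0.23265387, -0.57961397,  0.24502236]), 'ee_rot': array([-3.08318826e+00, -5.95635719e-01,  6.10410046e-04]), 'force': array([-0.20709749, -0.27297632, -0.33685324]), 'ft_torque': array([ 0.00014105, -0.02078614,  0.05213728]), 'gripper_force': 0.0, 'width': 0.9979804824472442} 0.019
```

View pics/top0.png

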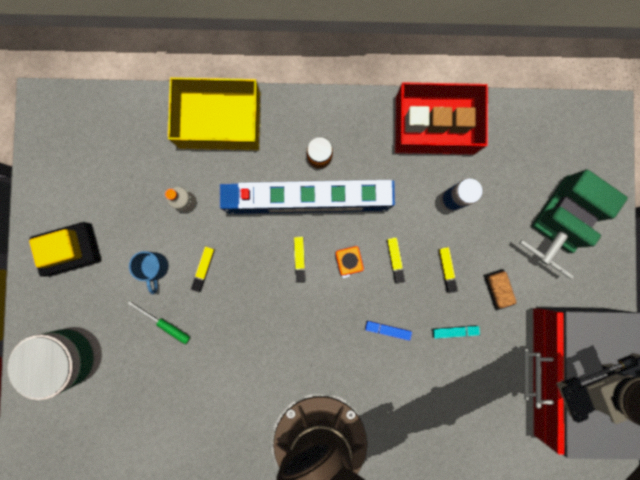

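View pics/scene0.png

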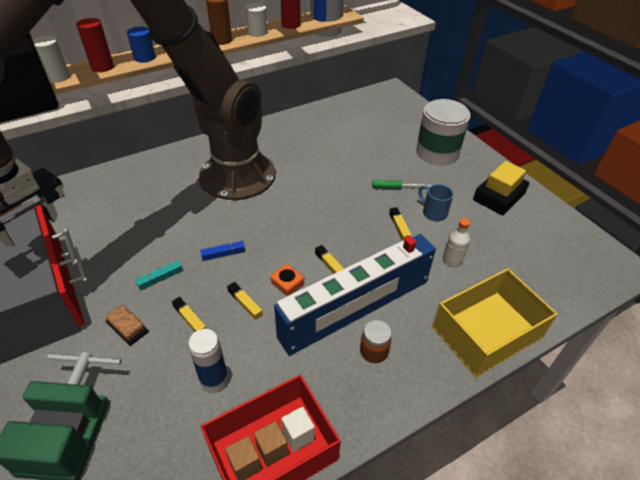

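```bash
cat > h.py <<'E'
from cell import sensors, optics, arm
import cv2, numpy as np
from scipy.spatial.transform import Rotation as Ro
def ray(n,px,z):
    c=optics.calibration(n);K=np.array(c["camera_matrix"]);R=cv2.Rodrigues(np.array(c["rvec"],float))[0]
    C=-R.T@np.array(c["tvec"],float).ravel()
    d=R.T@np.linalg.inv(K)@np.array([px[0],px[1],1.]); return C+d*(z-C[2])/d[2]
def blobs(im,lo,hi,amin,roi=None):
    m=cv2.inRange(cv2.cvtColor(im,cv2.COLOR_BGR2HSV),lo,hi)
    if roi: k=np.zeros_like(m);x0,y0,x1,y1=roi;k[y0:y1,x0:x1]=1;m*=k
    return [c for c in cv2.findContours(m,cv2.RETR_EXTERNAL,cv2.CHAIN_APPROX_NONE)[0] if cv2.contourArea(c)>=amin]
def cen(c): m=cv2.moments(c);return np.array([m['m10'],m['m01']])/m['m00']
def tubes(im,roi=(110,225,480,320)):
    out=[]
    for c in blobs(im,(22,120,90),(36,255,255),60,roi):
        P=np.array([ray("top",p[0],.024)[:2] for p in c]); r=cv2.minAreaRect(P.astype(np.float32)*1000)
        B=cv2.boxPoints(r); e=[B[1]-B[0],B[2]-B[1]]; e=max(e,key=np.linalg.norm); e=e/np.linalg.norm(e)
        if e[0]>0:e=-e      # toward robot = cap
        ctr=np.array(r[0])/1000
        out.append((cen(c).round(),ctr+e*.018,np.degrees(np.arctan2(e[1],e[0])),r[1]))
    return out
def goal(pos,yaw,tilt):
    """tool down, closing axis at yaw deg (from world y), tilt deg forward in heading yaw"""
    R=Ro.from_euler('z',yaw,degrees=True)*Ro.from_euler('y',-tilt,degrees=True)*Ro.from_matrix(np.diag([1.,-1,-1]))
    return np.array(pos),R
def delta(pos,R,sym=False):
    s=sensors.observe();R0=Ro.from_rotvec(s["ee_rot"])
    w=(R*R0.inv()).as_rotvec()/(np.pi/2)
    if sym:
        w2=((R*Ro.from_euler('z',180,degrees=True))*R0.inv()).as_rotvec()/(np.pi/2); print("alt",w2.round(3))
    print("turn",w.round(3),"shift",(np.array(pos)-s["position"]).round(4),"t",round(s["clock"],2),"q",np.round(s["joints"],2))
E
python3 - <<'E'
from h import *
im=optics.get_image("top")
for t in tubes(im):print([np.round(v,3) for v in t])
g=[ray("top",cen(c),.136)for c in blobs(im,(35,60,30),(90,255,255),80,(230,170,400,220))];print(np.round(g,3))
for c in blobs(im,(0,150,80),(8,255,255),15,(225,170,270,220))+blobs(im,(172,150,80),(180,255,255),15,(225,170,270,220)):print(cen(c),cv2.boundingRect(c),ray("top",cen(c),.176))
for p in((220,195),(394,195)):print(ray("top",p,.136))
sc=optics.get_image("scene")
for c in blobs(sc,(0,150,60),(8,255,255),15,(380,220,430,265)):print(cen(c),cv2.boundingRect(c),ray("scene",cen(c),.17))
E
```

```text
[array([447., 263.]), array([ 0.465, -0.331]), np.float32(-168.316), array([85.168, 28.783])]
[array([204., 263.]), array([0.455, 0.32 ]), np.float32(163.265), array([27.667, 85.843])]
[array([394., 253.]), array([ 0.488, -0.191]), np.float32(-168.566), array([84.679, 27.896])]
[array([299., 252.]), array([0.486, 0.064]), np.float32(-176.268), array([83.236, 25.272])]
[[ 0.64   0.117  0.136]
 [ 0.643  0.043  0.136]
 [ 0.649 -0.105  0.136]
 [ 0.646 -0.032  0.136]]
[245.  193.5] (242, 189, 7, 10) [0.63543704 0.18888833 0.176     ]
[0.63655446 0.25561001 0.136     ]
[ 0.64463854 -0.16799501  0.136     ]
[409.63654618 242.92771084] (404, 236, 11, 16) [0.63879945 0.18824734 0.17      ]
```

Run:
```python
from h import *
delta(*goal((.636,.189,.26),2.3,0),sym=True)
```

```text
alt [ 0.000e+00 -1.000e-03  1.783e+00]
turn [-0.001 -0.    -0.217] shift [0.4033 0.7687 0.0147] t 0.2 q [ 1.09  0.43  0.02  1.57 -0.01  1.13 -0.08]
```

Call:
{"api": "arm_command", "payload": {
  "deltas": [0,0,0,0,0,0.15,91,0,0,0,0,0,0.15,91,0,0,0,0,0,0.15,91,0,0,0,0.1,0.2,0.15,91,0,0,0,0.1,0.2,0.15,91,0,0,0,0.1,0.2,0.15,91,0,0,0,0.1,0.2,0.15,91,0,0,0,0.1,0.2,0.15,91,0,0,0,0.1,0.2,0.15,91]
}}

```text
clock: 1.1
position: [0.3351, -0.3762, 0.3961]
ee_rot: [-3.082, -0.606, -0.002]
force: [0.1, -0.0, 0.5]
width: 0.993
gripper_force: 0.0
```

Call:
{"api": "arm_command", "payload": {
  "deltas": [0,0,-0.217,0.15,0.28,0,91,0,0,-0.217,0.15,0.28,0,91,0,0,-0.217,0.15,0.28,0,91,0,0,-0.217,0.15,0.28,0,91,0,0,-0.217,0.15,0.28,0,91,0,0,-0.217,0.15,0.28,0,91,0,0,-0.217,0.15,0.28,0,91,0,0,-0.217,0.301,0.565,0,60,0,0,-0.217,0.301,0.565,0,60,0,0,-0.217,0.301,0.565,0,60,0,0,-0.217,0.301,0.565,0,60,0,0,-0.217,0.301,0.565,0,60,0,0,-0.217,0.301,0.565,0,60,0,0,-0.217,0.301,0.565,0,60,0,0,-0.217,0.301,0.565,-0.17,60,0,0,-0.217,0.301,0.565,-0.17,60,0,0,-0.217,0.301,0.565,-0.17,60,0,0,-0.217,0.301,0.565,-0.17,60,0,0,-0.217,0.301,0.565,-0.17,60,0,0,-0.217,0.301,0.565,-0.17,60],
  "force": 20
}}

```text
clock: 3.1
position: [0.6346, 0.1844, 0.2263]
ee_rot: [3.141, 0.063, 0.0]
force: [0.5, -0.5, -0.4]
width: 0.652
gripper_force: 0.0
```

Run:
```python
from h import *
delta(*goal((.637,.189,.166),2.3,0),sym=True)
```

```text
alt [ 0. -0. -2.]
turn [0. 0. 0.] shift [ 0.0024  0.0046 -0.0603] t 3.1 q [-0.1   0.55 -0.42  1.47  0.23  1.17 -2.08]
```

Call:
{"api": "arm_command", "payload": {
  "deltas": [0,0,0,0.002,0.0045,-0.03,60,0,0,0,0.002,0.0045,-0.058,60,0,0,0,0.002,0.0045,-0.058,60,0,0,0,0.002,0.0045,-0.058,5,0,0,0,0.002,0.0045,-0.058,5,0,0,0,0.002,0.0045,-0.058,5,0,0,0,0.002,0.0045,-0.058,5,0,0,0,0.002,0.0045,-0.058,5,0,0,0,0.002,0.0045,-0.058,5],
  "force": 20
}}

```text
clock: 4.0
position: [0.636, 0.1899, 0.1683]
ee_rot: [-3.14, -0.064, -0.001]
force: [0.4, 1.1, 2.8]
width: 0.219
gripper_force: 20.0
```

Call:
{"api": "arm_command", "payload": {
  "deltas": [0,0,0,-0.0004,0.01,0,5,0,0,0,-0.0008,0.02,0,5,0,0,0,-0.0012,0.03,0,5,0,0,0,-0.0014,0.036,0,5,0,0,0,-0.0015,0.039,0,5,0,0,0,-0.0015,0.039,0,5,0,0,0,-0.0015,0.039,0,5,0,0,0,-0.0015,0.039,0,5]
}}

```text
clock: 4.8
position: [0.6346, 0.2269, 0.1682]
ee_rot: [3.139, 0.062, 0.0]
force: [-1.8, -6.7, 7.4]
width: 0.216
gripper_force: 20.0
```

Call:
{"api": "arm_command", "payload": {
  "deltas": [0,0,0,0,0,0,60,0,0,0,0,0,0,60,0,0,0,0,0,0,60,0,0,0,0,0,0.1,60,0,0,0,0,0,0.1,60,0,0,0,0,0,0.1,60,0,0,0,-0.19,-0.166,0.06,60,0,0,0,-0.19,-0.166,0.06,60,0,0,0,-0.19,-0.166,0.06,60,0,0,0,-0.19,-0.166,0.06,60,0,0,0,-0.19,-0.166,0.06,60,0,0,0,-0.19,-0.166,0.06,60,0,0,0,-0.19,-0.166,0.06,60,0,0,0,-0.19,-0.166,0.06,60]
}}

```text
clock: 6.2
position: [0.4456, 0.0635, 0.2283]
ee_rot: [-3.14, -0.065, -0.003]
force: [0.7, 0.4, -0.9]
width: 0.653
gripper_force: 0.0
```

```bash
cat >> h.py <<'E'
def M(R,p): T=np.eye(4);T[:3,:3]=R.as_matrix();T[:3,3]=p;return T
def lying(c,phi): return M(Ro.from_euler('z',phi,degrees=True),(c[0],c[1],.012))
def grasp(c,phi,s=.040,tilt=35,z=.023,alt=False):
    p=np.array([*(np.array(c)+s*np.array([np.cos(np.radians(phi)),np.sin(np.radians(phi))])),z])
    p,R=goal(p,phi-180,tilt)
    return p,(R*Ro.from_euler('z',180,degrees=True) if alt else R)
MAG=np.array([.6445,.006]);MY=2.3
def well(i): a=np.radians(MY); return MAG+(i-2)*.074*np.array([-np.sin(a),np.cos(a)])
def place(i,c,phi,tool,z=.168):
    a=np.radians(MY);H=np.array([np.cos(a),np.sin(a),0]);Z=np.array([0,0,1.])
    F=np.eye(4);F[:3,:3]=np.c_[Z,np.cross(-H,Z),-H];F[:2,3]=well(i)
    T=F@np.linalg.inv(lying(c,phi))@M(tool[1],tool[0]); T[2,3]=z
    return T[:3,3],Ro.from_matrix(T[:3,:3])
def now(): s=sensors.observe();return s["position"],Ro.from_rotvec(s["ee_rot"])
E
python3 - <<'E'
from h import *
im=optics.get_image("top");cv2.imwrite("pics/t1.png",im)
for t in tubes(im):print([np.round(v,3) for v in t])
for c in blobs(im,(0,150,80),(8,255,255),15,(215,170,270,220)):print(ray("top",cen(c),.176))
delta(*grasp((.486,.064),-176.3))
E
```

```text
[array([446., 263.]), array([ 0.465, -0.33 ]), np.float32(-168.315), array([85.168, 29.291])]
[array([204., 263.]), array([0.455, 0.32 ]), np.float32(163.203), array([27.676, 85.912])]
[array([394., 254.]), array([ 0.488, -0.191]), np.float32(-168.523), array([84.683, 27.72 ])]
[0.63367282 0.22512486 0.176     ]
turn [ 0.02  -0.387  0.014] shift [ 0.0004 -0.0023 -0.2052] t 6.25 q [ 0.14  0.21 -0.46  1.97  0.11  0.98 -1.91]
```

View pics/t1.png

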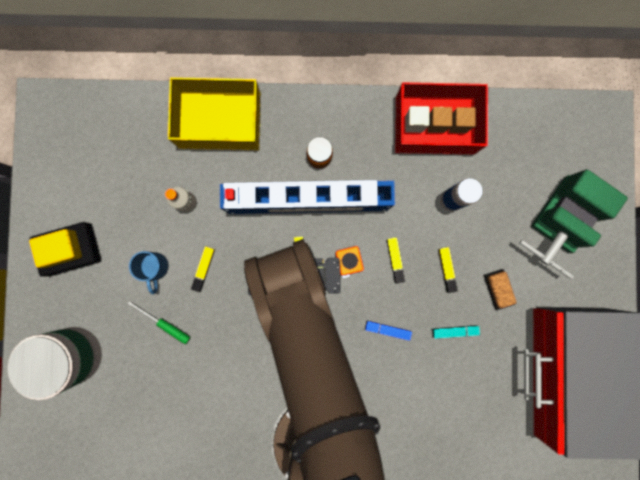

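Call:
{"api": "arm_command", "payload": {
  "deltas": [0.02,-0.387,0.014,0,-0.002,-0.1,55,0.02,-0.387,0.014,0,-0.002,-0.1,55,0.02,-0.387,0.014,0,-0.002,-0.1,55,0.02,-0.387,0.014,0,-0.002,-0.1,55,0.02,-0.387,0.014,0,-0.002,-0.1,55,0.02,-0.387,0.014,0,-0.002,-0.1,55,0.02,-0.387,0.014,0,-0.002,-0.1,55,0.02,-0.387,0.014,0,-0.002,-0.15,55,0.02,-0.387,0.014,0,-0.002,-0.18,55,0.02,-0.387,0.014,0,-0.002,-0.19,55,0.02,-0.387,0.014,0,-0.002,-0.19,55]
}}

```text
clock: 7.35
position: [0.4584, 0.0513, 0.1743]
ee_rot: [-3.014, -0.103, -0.835]
force: [-0.4, -0.7, -0.4]
width: 0.6
gripper_force: 0.0
```

Run:
```python
from h import *
delta(*grasp((.486,.064),-176.3))
```

```text
turn [ 0.007 -0.044 -0.001] shift [-0.0123  0.0102 -0.1513] t 7.35 q [-1.01  0.03  0.72  2.52  0.98  0.12 -2.74]
```

```bash
cat > fk.py <<'E'
import numpy as np, itertools
from scipy.spatial.transform import Rotation as Ro
from scipy.optimize import least_squares
LO=np.array([-2.62,-.44,-1.27,.08,-1.32,.12,-2.74]);HI=np.array([2.62,2.09,1.32,2.57,4.46,2,2.74])
def fk(q,P,s):
    a0,h,L1,L2,L3,e1,e2,o7=P
    T=[('z',a0+s[0]*q[0],(0,0,h)),('y',q[1],(0,0,0)),('z',s[1]*q[2],(e1,0,L1)),('y',q[3],(e2,0,0)),('z',s[2]*q[4],(0,0,L2)),('y',q[5],(0,0,0)),('z',s[3]*q[6]+o7,(0,0,L3))]
    R=Ro.identity();p=np.zeros(3)
    for ax,a,t in T: R=R*Ro.from_euler(ax,a);p=p+R.apply(t)
    return p,R
E
cat > fit.py <<'E'
from fk import *
from cell import sensors
import json
s=sensors.observe()
D=[([1.0864,.4352,.025,1.574,-.0116,1.134,-.0751],(.2327,-.5796,.245),(-3.0832,-.5956,.0006)),
([-.1,.55,-.42,1.47,.23,1.17,-2.08],(.6346,.1844,.2263),(3.141,.063,0)),
([.14,.21,-.46,1.97,.11,.98,-1.91],(.4456,.0635,.2283),(-3.14,-.065,-.003)),(s["joints"],s["position"],s["ee_rot"])]
best=None
for sg in itertools.product([-1,1],repeat=4):
  for a0 in(0,np.pi):
   for o in(0,1.57,3.14,-1.57):
    f=lambda P:np.concatenate([np.r_[(fk(q,P,sg)[0]-p),.3*(fk(q,P,sg)[1]*Ro.from_rotvec(r).inv()).as_rotvec()] for q,p,r in D])
    r=least_squares(f,[a0,.3,.4,.4,.2,0,0,o],max_nfev=60)
    if best is None or r.cost<best[0]: best=(r.cost,sg,r.x,r.fun)
print(best[0],best[1],best[2].round(4),np.abs(best[3]).max()); json.dump([list(best[2]),best[1]],open("fk.json","w"))
E
python3 fit.py
```

```text
0.00022001147706157562 (-1, -1, -1, -1) [-0.0806  0.3242  0.5772  0.4295  0.4334 -0.0182 -0.0044  1.4923] 0.012108340668254806
```

```bash
cat > ik.py <<'E'
from fk import *
import json
P,sg=json.load(open("fk.json"))
def ik(p,R,n=40,q0=None,seed=0):
    rng=np.random.default_rng(seed);out=[]
    for k in range(n):
        x0=rng.uniform(LO+.02,HI-.02) if q0 is None or k else np.clip(q0,LO+.02,HI-.02)
        f=lambda q:(lambda a:np.r_[a[0]-p,.3*(a[1]*R.inv()).as_rotvec()])(fk(q,P,sg))
        r=least_squares(f,x0,bounds=(LO,HI),max_nfev=60)
        if np.abs(r.fun).max()<3e-3: out.append((np.min(np.r_[r.x-LO,HI-r.x]),r.x))
    return sorted(out,key=lambda a:-a[0])
E
python3 - <<'E'
from h import *
from ik import *
C=((.486,.064),-176.3)
for b in (0,15,30):
  for alt in (0,1):
    g=grasp(*C,tilt=b,z=.023 if b else .016,alt=alt); pl=place(2,*C,g,z=.175)
    for nm,t in(("grasp",g),("place",pl)):
        o=ik(*t,n=40); N=[x for x in o if abs(x[1][4])<1.4]; F=[x for x in o if x[1][4]>=1.4]
        print(b,alt,nm,*[(k,len(L),L[0][0].round(2),L[0][1].round(2).tolist()) for k,L in(("N",N),("F",F)) if L])
E
```

```text
0 0 grasp ('N', 15, np.float64(0.37), [-0.55, 0.55, 0.45, 2.2, -0.5, 0.49, -1.21])
0 0 place
0 1 grasp ('N', 16, np.float64(0.37), [0.2, 0.58, -0.59, 2.2, 0.63, 0.54, 0.77])
0 1 place
15 0 grasp ('F', 17, np.float64(0.0), [-0.09, 0.44, -0.2, 2.46, 1.79, 0.12, 2.74])
15 0 place
15 1 grasp ('F', 14, np.float64(0.12), [0.27, 0.52, -0.7, 2.45, 1.57, 0.37, -0.19])
15 1 place
30 0 grasp
30 0 place
30 1 grasp
30 1 place
```

```bash
sed -i 's/def place(i,c,phi,tool,z=.168):/def place(i,c,phi,tool,z=.175,h=90):/; s/a=np.radians(MY);H=/a=np.radians(MY+h);H=/' h.py; time python3 - <<'E'
from h import *
from ik import *
T={'C':((.486,.064),-176.3),'B':((.488,-.191),-168.5),'D':((.465,-.331),-168.3),'A':((.455,.32),163.2)}
for nm in'CA':
 for b in (0,10,20):
  for alt in (0,1):
    g=grasp(*T[nm],tilt=b,z=.023 if b else .016,alt=alt)
    L=[("grasp",g)]+[(f"pl{w} {h}",place(w,*T[nm],g,h=h)) for w,h in((0,90),(2,90),(0,-90),(2,-90))]
    for k,t in L:
        o=ik(*t,n=14)
        if o: print(nm,b,alt,k,len(o),o[0][0].round(2),o[0][1].round(2).tolist(),flush=True)
E
```

```text
C 0 0 grasp 6 0.36 [-0.5, 0.54, 0.39, 2.2, -0.44, 0.48, -1.27]
C 0 0 pl0 90 4 0.01 [0.74, 1.39, -0.3, 0.92, -0.81, 1.99, -2.44]
C 0 0 pl2 90 4 0.36 [0.73, 1.3, -0.48, 1.3, -0.75, 1.64, -2.37]
C 0 0 pl0 -90 6 0.67 [-0.88, 1.28, 0.65, 1.58, 0.82, 1.28, -1.01]
C 0 0 pl2 -90 5 0.54 [-1.07, 1.37, 0.76, 1.36, 0.57, 1.46, -0.79]
C 0 1 grasp 4 0.37 [0.29, 0.61, -0.72, 2.2, 0.75, 0.59, 0.65]
C 0 1 pl0 90 6 0.16 [0.88, 1.46, -0.72, 0.94, -0.51, 1.84, 0.51]
C 0 1 pl2 90 4 0.27 [0.93, 1.48, -1.0, 1.29, -0.34, 1.45, 0.44]
C 0 1 pl0 -90 6 0.65 [-0.84, 1.26, 0.57, 1.57, 0.87, 1.33, 2.09]
C 0 1 pl2 -90 6 0.38 [-0.91, 1.27, 0.42, 1.37, 0.82, 1.62, 2.15]
C 10 0 grasp 5 0.2 [-0.69, 0.51, 0.63, 2.37, -1.06, 0.33, -0.65]
C 10 0 pl0 90 3 0.14 [0.78, 1.29, -0.38, 0.98, -0.66, 1.86, -2.48]
C 10 0 pl2 90 5 0.29 [0.58, 1.15, -0.16, 1.32, -0.88, 1.71, -2.27]
C 10 0 pl0 -90 5 0.66 [-0.89, 1.17, 0.66, 1.6, 0.74, 1.19, -0.9]
C 10 0 pl2 -90 7 0.59 [-1.04, 1.23, 0.7, 1.39, 0.56, 1.41, -0.78]
C 10 1 grasp 4 0.2 [0.25, 0.52, -0.66, 2.37, 1.12, 0.38, 0.27]
C 10 1 pl0 90 5 0.25 [0.96, 1.45, -1.02, 0.98, -0.19, 1.71, 0.
[... 2159 characters left out ...]
20 0 grasp 8 0.23 [-1.6, 0.72, 0.86, 2.18, -0.66, 0.35, -2.18]
A 20 0 pl0 90 4 0.09 [0.88, 1.24, -0.69, 1.04, -0.36, 1.68, -2.65]
A 20 0 pl2 90 5 0.42 [0.58, 1.03, -0.19, 1.38, -0.8, 1.58, -2.31]
A 20 0 pl0 -90 6 0.58 [-0.91, 1.07, 0.74, 1.63, 0.61, 1.07, -0.75]
A 20 0 pl2 -90 7 0.65 [-1.01, 1.11, 0.67, 1.44, 0.51, 1.33, -0.73]
A 20 1 grasp 7 0.41 [-0.61, 0.63, -0.57, 2.16, 1.17, 0.73, -0.82]
A 20 1 pl0 90 7 0.35 [0.94, 1.31, -0.92, 1.04, -0.18, 1.64, 0.36]
A 20 1 pl2 90 7 0.57 [0.76, 1.11, -0.58, 1.37, -0.54, 1.43, 0.62]
A 20 1 pl0 -90 5 0.58 [-0.68, 0.97, 0.32, 1.61, 0.9, 1.3, 2.16]
A 20 1 pl2 -90 4 0.52 [-0.85, 1.03, 0.34, 1.44, 0.74, 1.47, 2.22]
real	0m44.813s
user	0m45.162s
sys	0m0.117s
```

Run:
```python
from h import *
delta(*grasp((.486,.064),-176.3,s=.042,tilt=8,z=.2))
```

```text
turn [-0.013  0.255 -0.002] shift [-0.0143  0.01    0.0257] t 7.35 q [-1.01  0.03  0.72  2.52  0.98  0.12 -2.74]
```

Call:
{"api": "arm_command", "payload": {
  "deltas": [-0.013,0.255,-0.002,-0.014,0.01,0.04,55,-0.013,0.255,-0.002,-0.014,0.01,0.04,55,-0.013,0.255,-0.002,-0.014,0.01,0.04,55,-0.013,0.255,-0.002,-0.014,0.01,0.04,55,-0.013,0.255,-0.002,-0.014,0.01,0.04,55,-0.013,0.255,-0.002,-0.014,0.01,0.04,55]
}}

```text
clock: 7.95
position: [0.4473, 0.0637, 0.2148]
ee_rot: [-3.127, -0.104, -0.219]
force: [-0.1, 0.0, 0.5]
width: 0.6
gripper_force: 0.0
```

Run:
```python
from h import *
delta(*grasp((.486,.064),-176.3,s=.042,tilt=8,z=.1))
```

```text
turn [-0.     0.    -0.001] shift [-0.0032 -0.0024 -0.1148] t 7.95 q [-0.79  0.1   0.57  2.16 -0.04  0.76 -1.71]
```

Call:
{"api": "arm_command", "payload": {
  "deltas": [0,0,0,-0.003,-0.002,-0.05,55,0,0,0,-0.003,-0.002,-0.1,55,0,0,0,-0.003,-0.002,-0.14,55,0,0,0,-0.003,-0.002,-0.165,55,0,0,0,-0.003,-0.002,-0.165,55]
}}

```text
clock: 8.45
position: [0.4381, 0.0593, 0.0457]
ee_rot: [-3.131, -0.102, -0.209]
force: [-0.7, 0.4, 0.3]
width: 0.598
gripper_force: 0.0
```

Run:
```python
from h import *
delta(*grasp((.486,.064),-176.3,s=.042,tilt=8,z=.022))
```

```text
turn [ 0.002 -0.004 -0.   ] shift [ 0.006   0.0019 -0.0237] t 8.45 q [-0.55  0.42  0.35  2.34 -0.4   0.29 -1.37]
```

Call:
{"api": "arm_command", "payload": {
  "deltas": [0,0,0,0.006,0.002,-0.023,55,0,0,0,0.006,0.002,-0.023,55,0,0,0,0.006,0.002,-0.023,55]
}}

```text
clock: 8.75
position: [0.4466, 0.062, 0.0265]
ee_rot: [-3.128, -0.102, -0.217]
force: [-0.0, -0.1, -0.0]
width: 0.599
gripper_force: 0.0
```

Close enough; close and lift.

Call:
{"api": "arm_command", "payload": {
  "deltas": [0,0,0,0,0,-0.005,55,0,0,0,0,0,-0.005,5,0,0,0,0,0,-0.005,5,0,0,0,0,0,-0.005,5,0,0,0,0,0,-0.005,5,0,0,0,0,0,-0.005,5,0,0,0,0,0,-0.005,5],
  "force": 30
}}

```text
clock: 9.45
position: [0.4465, 0.0618, 0.0206]
ee_rot: [-3.128, -0.101, -0.216]
force: [-1.9, -0.4, 5.4]
width: 0.259
gripper_force: 30.0
```

```bash
cat >> h.py <<'E'
def plan(i,c,phi,z=.195,h=-90):
    import json; g=now(); json.dump([list(g[0]),list(g[1].as_rotvec()),list(c),phi],open("grasp.json","w"))
    show(i,z,h)
def show(i,z=.195,h=-90):
    import json; a,b,c,phi=json.load(open("grasp.json"))
    p,R=place(i,c,phi,(np.array(a),Ro.from_rotvec(b)),z=z,h=h); print("target",p.round(4),R.as_rotvec().round(3)); delta(p,R)
E
python3 - <<'E'
from h import *
plan(1,(.486,.064),-176.3)
E
```

```text
target [ 0.6468 -0.0593  0.195 ] [ 1.278  1.33  -1.113]
turn [-0.807  0.727  0.758] shift [ 0.2003 -0.1211  0.1744] t 9.45 q [-0.49  0.48  0.27  2.34 -0.45  0.23 -1.33]
```

Call:
{"api": "arm_command", "payload": {
  "deltas": [0,0,0,0,0,0.05,5,0,0,0,0,0,0.1,5,0,0,0,0,0,0.15,5,0,0,0,0,0,0.2,5,0,0,0,0,0,0.25,5,-0.1,0.09,0.095,0.03,0,0.3,5,-0.2,0.18,0.19,0.06,-0.02,0.33,5,-0.3,0.27,0.28,0.08,-0.03,0.33,5,-0.4,0.36,0.38,0.1,-0.05,0.33,5,-0.4,0.36,0.38,0.1,-0.05,0.33,5]
}}

```text
clock: 10.45
position: [0.5482, 0.0087, 0.3508]
ee_rot: [2.611, 0.711, -0.406]
force: [-0.5, -0.6, -1.4]
width: 0.26
gripper_force: 30.0
```

Run:
```python
from h import *
show(1,z=.35); cv2.imwrite("pics/s2.png",optics.get_image("scene"))
```

```text
target [ 0.6468 -0.0593  0.35  ] [ 1.278  1.33  -1.113]
turn [-0.513  0.464  0.484] shift [ 0.0985 -0.0681 -0.0008] t 10.45 q [-0.81  0.46  0.71  1.51  0.15  1.52 -1.19]
```

View pics/s2.png

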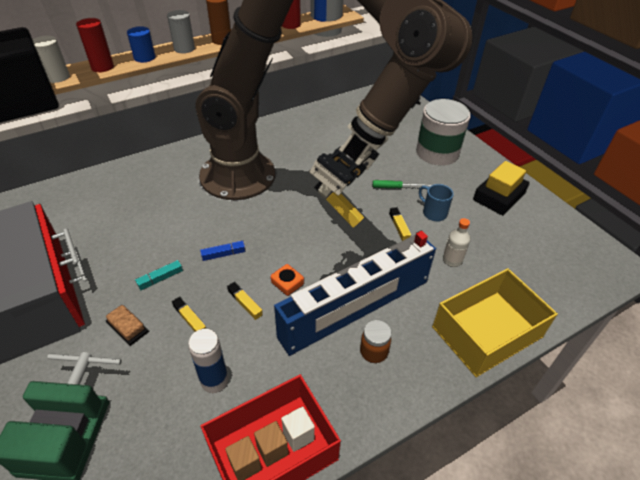

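Call:
{"api": "arm_command", "payload": {
  "deltas": [-0.513,0.464,0.484,0.05,-0.04,0,5,-0.513,0.464,0.484,0.07,-0.05,0,5,-0.513,0.464,0.484,0.09,-0.06,0,5,-0.513,0.464,0.484,0.098,-0.068,0,5,-0.513,0.464,0.484,0.098,-0.068,0,5,-0.513,0.464,0.484,0.098,-0.068,0,5,-0.513,0.464,0.484,0.098,-0.068,0,5,-0.513,0.464,0.484,0.098,-0.068,0,5,-0.513,0.464,0.484,0.098,-0.068,0,5,-0.513,0.464,0.484,0.098,-0.068,0,5,-0.513,0.464,0.484,0.098,-0.068,0,5,-0.513,0.464,0.484,0.098,-0.068,0,5,-0.513,0.464,0.484,0.098,-0.068,0,5]
}}

```text
clock: 11.8
position: [0.6447, -0.057, 0.3514]
ee_rot: [1.289, 1.332, -1.112]
force: [0.3, -0.3, -1.3]
width: 0.262
gripper_force: 30.0
```

Run:
```python
from h import *
show(1,z=.205); a=optics.get_image("top");b=optics.get_image("scene")
cv2.imwrite("pics/j3.png",np.vstack([cv2.resize(a[130:330,180:480],(720,480))[:300+0],b[60:360,140:500].repeat(2,1)[:,:720]]))
```

```text
target [ 0.6468 -0.0593  0.205 ] [ 1.278  1.33  -1.113]
turn [-0.005  0.001  0.003] shift [ 0.002  -0.0023 -0.1464] t 11.8 q [-0.9   0.82  0.66  1.6   0.86  1.47 -0.64]
```

View pics/j3.png

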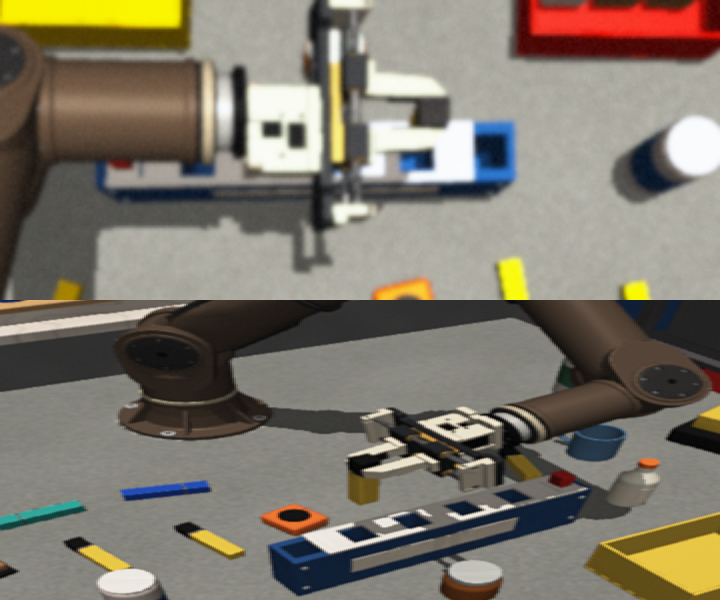

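Call:
{"api": "arm_command", "payload": {
  "deltas": [-0.005,0,0.003,0.002,-0.0023,-0.04,5,-0.005,0,0.003,0.002,-0.0023,-0.08,5,-0.005,0,0.003,0.002,-0.0023,-0.08,5,-0.005,0,0.003,0.002,-0.0023,-0.08,5]
}}

```text
clock: 12.3
position: [0.6468, -0.0588, 0.2716]
ee_rot: [1.274, 1.33, -1.116]
force: [-0.2, -0.5, -0.2]
width: 0.258
gripper_force: 30.0
```

Run:
```python
from h import *
show(1,z=.205)
```

```text
target [ 0.6468 -0.0593  0.205 ] [ 1.278  1.33  -1.113]
turn [ 0.002 -0.001 -0.001] shift [ 0.     -0.0006 -0.0666] t 12.3 q [-0.88  0.93  0.63  1.63  0.84  1.41 -0.74]
```

Run:
```python
from h import *
im=cv2.imread("pics/t1.png")
for c in blobs(im,(100,60,10),(130,255,140),50,(250,184,394,206)):print(cen(c),cv2.boundingRect(c),ray("top",cen(c),.140).round(4))
print([well(i).round(4) for i in range(5)])
```

```text
[323.23891273 192.39055794] (317, 187, 13, 14) [0.6471 0.0047 0.14  ]
[292.30529595 191.87071651] (286, 187, 13, 15) [0.647  0.0798 0.14  ]
[261.16470588 193.5620915 ] (256, 187, 13, 16) [0.6414 0.1552 0.14  ]
[353.80325815 191.97368421] (347, 186, 13, 15) [ 0.6496 -0.0695  0.14  ]
[384.83095916 192.19468186] (378, 185, 14, 16) [ 0.6505 -0.145   0.14  ]
[array([ 0.6504, -0.1419]), array([ 0.6475, -0.0679]), array([0.6445, 0.006 ]), array([0.6415, 0.0799]), array([0.6386, 0.1539])]
```

Call:
{"api": "arm_command", "payload": {
  "deltas": [0,0,0,0,-0.0005,-0.02,5,0,0,0,0,-0.0005,-0.04,5,0,0,0,0,-0.0005,-0.066,5,0,0,0,0,-0.0005,-0.066,5,0,0,0,0,-0.0005,-0.066,5]
}}

```text
clock: 12.8
position: [0.6465, -0.0591, 0.2048]
ee_rot: [1.274, 1.331, -1.116]
force: [0.3, -0.3, -0.5]
width: 0.255
gripper_force: 30.0
```

Call:
{"api": "arm_command", "payload": {
  "deltas": [0,0,0,0,0,0,60,0,0,0,0,0,0,60,0,0,0,0,0,0,60,0,0,0,0,0,0,60,0,0,0,0,0,0,60,0,0,0,0,0,0.08,60,0,0,0,0,0,0.16,60,0,0,0,0,0,0.16,60,0,0,0,0,0,0.16,60,0,0,0,0,0,0.16,60]
}}

```text
clock: 13.8
position: [0.6466, -0.0594, 0.3664]
ee_rot: [1.278, 1.33, -1.111]
force: [0.0, 0.1, -0.4]
width: 0.654
gripper_force: 0.0
```

Run:
```python
from h import *
a=optics.get_image("top");b=optics.get_image("scene")
for t in tubes(a):print([np.round(v,3) for v in t])
cv2.imwrite("pics/s4.png",cv2.resize(b[200:380,240:480],(720,540)))
```

```text
[array([446., 263.]), array([ 0.465, -0.33 ]), np.float32(-168.315), array([85.168, 29.306])]
[array([204., 262.]), array([0.456, 0.32 ]), np.float32(163.203), array([28.443, 86.56 ])]
[array([394., 254.]), array([ 0.488, -0.191]), np.float32(-168.096), array([84.72 , 27.641])]
```

View pics/s4.png

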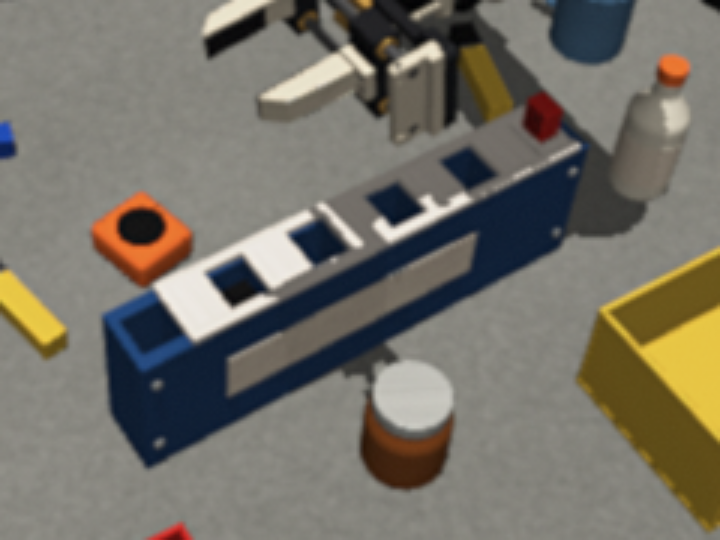

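Run:
```python
from h import *
delta(*grasp((.456,.320),163.2,s=.042,tilt=15,z=.2))
```

```text
turn [ 0.745 -0.964 -0.877] shift [-0.2304  0.3909 -0.1632] t 13.9 q [-0.9   0.81  0.67  1.6   0.88  1.48 -0.62]
```

Call:
{"api": "arm_command", "payload": {
  "deltas": [0.05,-0.06,-0.055,-0.015,0.025,0.0,60,0.09,-0.12,-0.11,-0.03,0.05,0.0,60,0.14,-0.18,-0.165,-0.045,0.075,0.0,60,0.19,-0.24,-0.22,-0.06,0.1,0.0,60,0.23,-0.3,-0.275,-0.075,0.125,0,60,0.28,-0.36,-0.33,-0.09,0.15,0,60,0.33,-0.42,-0.385,-0.105,0.175,0,60,0.37,-0.48,-0.44,-0.12,0.2,0,60,0.42,-0.54,-0.495,-0.135,0.225,0,60,0.46,-0.6,-0.55,-0.15,0.25,0,60,0.51,-0.66,-0.605,-0.165,0.275,0,60,0.56,-0.72,-0.66,-0.18,0.3,0,60,0.6,-0.78,-0.715,-0.195,0.325,0,60,0.65,-0.84,-0.77,-0.21,0.35,0,60,0.7,-0.9,-0.825,-0.22,0.375,0,60,0.745,-0.964,-0.877,-0.23,0.391,-0.05,60,0.745,-0.964,-0.877,-0.23,0.391,-0.1,60,0.745,-0.964,-0.877,-0.23,0.391,-0.15,60,0.745,-0.964,-0.877,-0.23,0.391,-0.2,60,0.745,-0.964,-0.877,-0.23,0.391,-0.2,60]
}}

```text
clock: 15.9
position: [0.4127, 0.3289, 0.1585]
ee_rot: [3.034, -0.449, 0.392]
force: [-0.4, -0.4, -0.2]
width: 0.654
gripper_force: 0.0
```

Run:
```python
from h import *
delta(*grasp((.456,.320),163.2,s=.042,tilt=15,z=.022))
a=optics.get_image("top")
for t in tubes(a):print([np.round(v,3) for v in t])
```

```text
turn [ 0.006 -0.004  0.001] shift [ 0.0031  0.0033 -0.1365] t 15.9 q [-1.59  0.43  0.88  2.07 -0.15  0.67 -2.53]
[array([446., 263.]), array([ 0.465, -0.33 ]), np.float32(-168.377), array([85.174, 29.295])]
[array([204., 263.]), array([0.455, 0.32 ]), np.float32(163.203), array([27.676, 85.912])]
[array([394., 253.]), array([ 0.488, -0.191]), np.float32(-168.731), array([84.663, 27.802])]
```

Run:
```python
from h import *
a=optics.get_image("top")
for c in blobs(a,(95,60,30),(125,255,255),150,(120,240,175,300)):
    print(cv2.boundingRect(c),cen(c),ray("top",cen(c),.08))
(x,y),r=cv2.minEnclosingCircle(max(blobs(a,(95,60,30),(125,255,255),100,(120,240,175,300)),key=len)) ;print(x,y,r)
delta(*grasp((.455,.320),163.2,s=-.045,tilt=0,z=.02))
```

```text
(129, 251, 39, 23) [148.65971619 261.73153779] [0.47158372 0.44219719 0.08      ]
147.90789794921875 266.0 19.32646369934082
turn [0.051 0.159 0.002] shift [ 0.0818 -0.0239 -0.1439] t 16.0 q [-1.6   0.42  0.89  2.07 -0.15  0.68 -2.53]
```

Run:
```python
from h import *
delta(*grasp((.455,.320),163.2,s=-.048,tilt=-15,z=.022))
```

```text
turn [0.099 0.318 0.001] shift [ 0.0846 -0.0248 -0.1419] t 16.0 q [-1.6   0.42  0.89  2.07 -0.15  0.68 -2.53]
```

Call:
{"api": "arm_command", "payload": {
  "deltas": [0.099,0.318,0.001,0.0846,-0.025,0,50,0.099,0.318,0.001,0.0846,-0.025,0,50,0.099,0.318,0.001,0.0846,-0.025,0,50,0.099,0.318,0.001,0.0846,-0.025,0,50,0.099,0.318,0.001,0.0846,-0.025,-0.04,50,0.099,0.318,0.001,0.0846,-0.025,-0.08,50,0.099,0.318,0.001,0.0846,-0.025,-0.09,50,0.099,0.318,0.001,0.0846,-0.025,-0.09,50]
}}

```text
clock: 16.8
position: [0.5009, 0.3073, 0.0753]
ee_rot: [-3.041, 0.449, 0.4]
force: [0.1, 1.0, 1.0]
width: 0.545
gripper_force: 0.0
```

Run:
```python
from h import *
delta(*grasp((.455,.320),163.2,s=-.048,tilt=-15,z=.022))
cv2.imwrite("pics/s5.png",cv2.resize(optics.get_image("scene")[110:310,300:540],(720,600)))
```

```text
turn [-0.002  0.001  0.   ] shift [ 0.     -0.0012 -0.0533] t 16.8 q [-0.86  0.71  0.52  1.71 -0.58  1.08 -1.93]
```

View pics/s5.png

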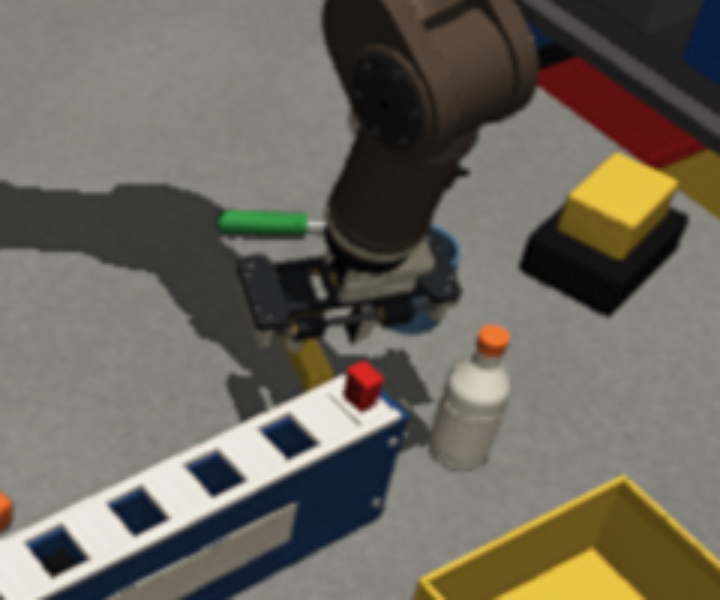

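Call:
{"api": "arm_command", "payload": {
  "deltas": [0,0,0,0,-0.001,-0.02,50,0,0,0,0,-0.001,-0.04,50,0,0,0,0,-0.001,-0.052,50,0,0,0,0,-0.001,-0.052,50]
}}

```text
clock: 17.25
position: [0.5006, 0.307, 0.0233]
ee_rot: [-3.04, 0.447, 0.399]
force: [0.2, -0.0, 0.3]
width: 0.547
gripper_force: 0.0
```

Call:
{"api": "arm_command", "payload": {
  "deltas": [0,0,0,0,0,0,5,0,0,0,0,0,0,5,0,0,0,0,0,0,5,0,0,0,0,0,0,5,0,0,0,0,0,0,5]
}}

```text
clock: 17.75
position: [0.5013, 0.3062, 0.0231]
ee_rot: [-3.039, 0.45, 0.399]
force: [-0.2, 1.0, 6.1]
width: 0.259
gripper_force: 30.0
```

Call:
{"api": "arm_command", "payload": {
  "deltas": [0,0,0,0,0,0.02,5,0,0,0,0,-0.03,0.02,5,0,0,0.05,0,-0.06,0.02,5,0,0,0.1,0.01,-0.09,0.02,5,0,0,0.155,0.015,-0.115,0.02,5,0,0,0.155,0.015,-0.115,0.02,5,0,0,0.155,0.015,-0.115,0.001,5,0,0,0.155,0.015,-0.115,0.001,5,0,0,0.155,0.015,-0.115,0.001,5,0,0,0.155,0.015,-0.115,0.001,55,0,0,0.155,0.015,-0.115,0.001,55,0,0,0.155,0.015,-0.115,0.001,55,0,0,0.155,0.015,-0.115,0.05,55,0,0,0.155,0.015,-0.115,0.1,55,0,0,0.155,0.015,-0.115,0.1,55]
}}

```text
clock: 19.25
position: [0.5195, 0.1914, 0.1283]
ee_rot: [-3.101, 0.079, 0.395]
force: [-0.1, -0.5, -1.0]
width: 0.599
gripper_force: 0.0
```

Call:
{"api": "arm_command", "payload": {
  "deltas": [0,0.1,0,-0.04,0.05,0.05,55,0,0.1,0,-0.07,0.1,0.05,55,0,0.1,0,-0.07,0.14,0.05,55,0,0.1,0,-0.07,0.14,0.05,55,0,0.1,0,-0.07,0.14,0.05,55]
}}

```text
clock: 19.75
position: [0.4438, 0.3355, 0.1726]
ee_rot: [-3.064, 0.069, 0.653]
force: [0.0, -0.3, 0.3]
width: 0.599
gripper_force: 0.0
```

Run:
```python
from h import *
a=optics.get_image("top"); cv2.imwrite("pics/t6.png",a)
for t in tubes(a):print([np.round(v,3) for v in t])
```

```text
[array([446., 263.]), array([ 0.465, -0.33 ]), np.float32(-168.315), array([85.168, 29.306])]
[array([251., 258.]), array([0.468, 0.194]), np.float32(177.017), array([26.769, 84.987])]
[array([394., 253.]), array([ 0.488, -0.191]), np.float32(-169.047), array([84.63 , 27.591])]
```

View pics/t6.png

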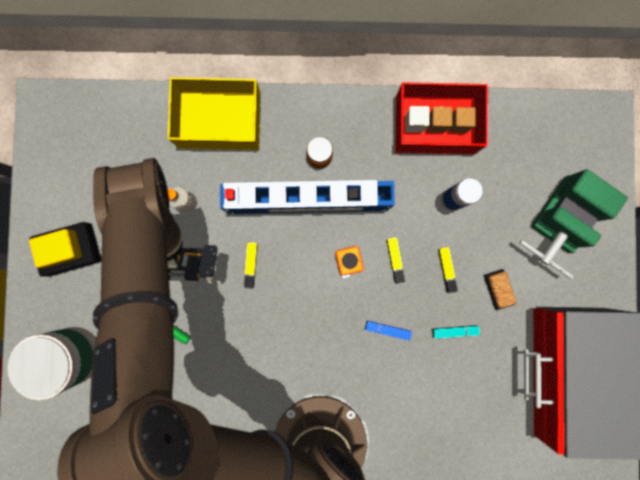

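Run:
```python
from h import *
delta(*grasp((.468,.194),177,s=.042,tilt=10,z=.12))
```

```text
turn [-0.017 -0.378 -0.002] shift [-0.0189 -0.1365 -0.0524] t 19.8 q [-0.89  0.64  0.49  1.59 -0.48  1.4  -1.87]
```

Call:
{"api": "arm_command", "payload": {
  "deltas": [-0.017,-0.378,-0.002,-0.019,-0.05,0,55,-0.017,-0.378,-0.002,-0.019,-0.1,0,55,-0.017,-0.378,-0.002,-0.019,-0.137,0,55,-0.017,-0.378,-0.002,-0.019,-0.137,-0.04,55,-0.017,-0.378,-0.002,-0.019,-0.137,-0.08,55,-0.017,-0.378,-0.002,-0.019,-0.137,-0.11,55,-0.017,-0.378,-0.002,-0.019,-0.137,-0.12,55,-0.017,-0.378,-0.002,-0.019,-0.137,-0.12,55,-0.017,-0.378,-0.002,-0.019,-0.137,-0.12,55]
}}

```text
clock: 20.7
position: [0.4282, 0.1934, 0.0534]
ee_rot: [3.125, -0.09, 0.277]
force: [0.1, -0.1, -0.1]
width: 0.6
gripper_force: 0.0
```

Run:
```python
from h import *
delta(*grasp((.468,.194),177,s=.042,tilt=10,z=.021))
```

```text
turn [-0.001  0.001  0.003] shift [-0.0022  0.0028 -0.0324] t 20.7 q [-0.99  0.45  0.48  2.3  -0.33  0.31 -1.88]
```

Call:
{"api": "arm_command", "payload": {
  "deltas": [0,0,0,-0.002,0.003,-0.02,55,0,0,0,-0.002,0.003,-0.032,55,0,0,0,-0.002,0.003,-0.032,55,0,0,0,-0.002,0.003,-0.032,55,0,0,0,-0.002,0.003,-0.032,5,0,0,0,-0.002,0.003,-0.032,5,0,0,0,-0.002,0.003,-0.032,5,0,0,0,-0.002,0.003,-0.032,5,0,0,0,-0.002,0.003,-0.032,5]
}}

```text
clock: 21.6
position: [0.4251, 0.197, 0.0206]
ee_rot: [3.125, -0.087, 0.275]
force: [-1.4, -0.9, 4.5]
width: 0.262
gripper_force: 30.3
```

Run:
```python
from h import *
plan(2,(.468,.194),177,z=.35)
```

```text
target [0.6434 0.0146 0.35  ] [ 1.307  1.356 -1.092]
turn [-0.773  0.783  0.813] shift [ 0.2183 -0.1824  0.3294] t 21.6 q [-0.93  0.51  0.39  2.32 -0.38  0.22 -1.85]
```

Call:
{"api": "arm_command", "payload": {
  "deltas": [0,0,0,0,0,0.05,5,0,0,0,0,0,0.1,5,0,0,0,0,0,0.15,5,0,0,0,0,0,0.2,5,-0.05,0.05,0.05,0.01,-0.01,0.25,5,-0.1,0.1,0.105,0.03,-0.02,0.3,5,-0.15,0.15,0.157,0.05,-0.04,0.33,5,-0.2,0.2,0.21,0.06,-0.05,0.33,5,-0.25,0.25,0.263,0.08,-0.06,0.33,5,-0.3,0.3,0.315,0.1,-0.08,0.33,5,-0.35,0.35,0.37,0.12,-0.1,0.33,5,-0.4,0.4,0.42,0.14,-0.11,0.33,5,-0.45,0.45,0.47,0.15,-0.12,0.33,5,-0.5,0.5,0.52,0.16,-0.13,0.33,5,-0.55,0.55,0.575,0.18,-0.15,0.33,5,-0.6,0.6,0.63,0.2,-0.16,0.33,5,-0.65,0.65,0.68,0.21,-0.17,0.33,5,-0.7,0.7,0.73,0.218,-0.182,0.33,5,-0.773,0.783,0.813,0.218,-0.182,0.33,5,-0.773,0.783,0.813,0.218,-0.182,0.33,5]
}}

```text
clock: 23.6
position: [0.6426, 0.0158, 0.3482]
ee_rot: [1.298, 1.361, -1.098]
force: [-0.4, 1.5, -0.9]
width: 0.259
gripper_force: 30.0
```

Run:
```python
from h import *
show(2,z=.27)
```

```text
target [0.6434 0.0146 0.27  ] [ 1.307  1.356 -1.092]
turn [ 0.003 -0.005 -0.003] shift [ 0.0008 -0.0012 -0.0782] t 23.6 q [-0.97  0.86  0.67  1.51  0.78  1.55 -0.59]
```

Call:
{"api": "arm_command", "payload": {
  "deltas": [0.003,-0.005,-0.003,0.001,-0.001,-0.04,5,0.003,-0.005,-0.003,0.001,-0.001,-0.078,5,0.003,-0.005,-0.003,0.001,-0.001,-0.078,5,0.003,-0.005,-0.003,0.001,-0.001,-0.078,5]
}}

```text
clock: 24.0
position: [0.6441, 0.014, 0.2731]
ee_rot: [1.315, 1.35, -1.089]
force: [0.1, -0.3, 0.0]
width: 0.256
gripper_force: 30.0
```

Run:
```python
from h import *
show(2,z=.205)
```

```text
target [0.6434 0.0146 0.205 ] [ 1.307  1.356 -1.092]
turn [-0.002  0.004  0.003] shift [-0.0008  0.0006 -0.0681] t 24.0 q [-0.95  0.95  0.64  1.53  0.73  1.49 -0.69]
```

Call:
{"api": "arm_command", "payload": {
  "deltas": [0,0,0,-0.001,0,-0.02,5,0,0,0,-0.001,0,-0.045,5,0,0,0,-0.001,0,-0.068,5,0,0,0,-0.001,0,-0.068,5,0,0,0,-0.001,0,-0.068,60,0,0,0,-0.001,0,-0.068,60,0,0,0,-0.001,0,-0.068,60,0,0,0,-0.001,0,-0.068,60,0,0,0,-0.001,0,-0.068,60,0,0,0,-0.001,0,0.04,60,0,0,0,-0.001,0,0.09,60,0,0,0,-0.001,0,0.09,60,0,0,0,-0.001,0,0.09,60]
}}

```text
clock: 25.3
position: [0.6438, 0.0129, 0.3691]
ee_rot: [1.323, 1.345, -1.081]
force: [0.1, -0.6, -0.6]
width: 0.651
gripper_force: 0.0
```

Run:
```python
from h import *
a=optics.get_image("top");b=optics.get_image("scene")
T=tubes(a)
for t in T:print([np.round(v,3) for v in t])
delta(*grasp((.488,-.191),-168.6,s=.042,tilt=10,z=.25))
cv2.imwrite("pics/s7.png",cv2.resize(b[200:380,240:480],(720,540)))
```

```text
[array([446., 263.]), array([ 0.465, -0.33 ]), np.float32(-168.315), array([85.168, 29.306])]
[array([394., 254.]), array([ 0.488, -0.191]), np.float32(-169.047), array([84.63 , 27.591])]
turn [ 0.839 -0.654 -0.687] shift [-0.1964 -0.213  -0.1143] t 25.4 q [-0.97  0.84  0.68  1.5   0.78  1.56 -0.58]
```

View pics/s7.png

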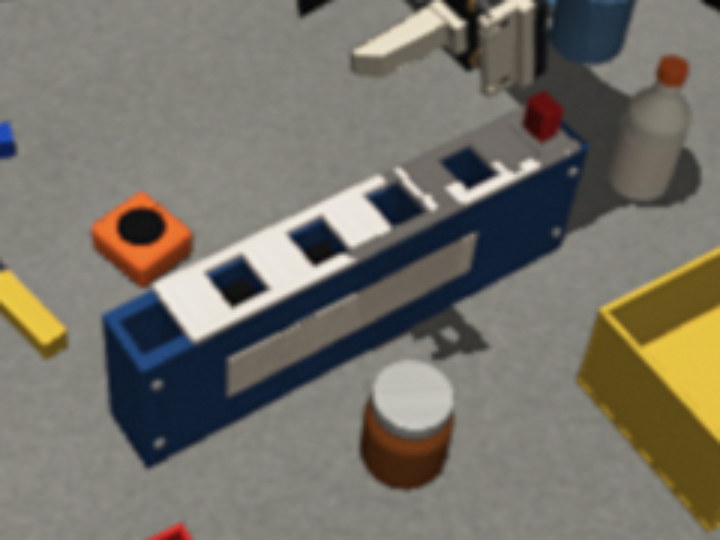

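Call:
{"api": "arm_command", "payload": {
  "deltas": [0.06,-0.047,-0.049,-0.014,-0.015,0,60,0.12,-0.093,-0.098,-0.028,-0.03,0,60,0.18,-0.14,-0.147,-0.042,-0.045,0,60,0.24,-0.187,-0.196,-0.056,-0.06,0,60,0.3,-0.234,-0.245,-0.07,-0.075,0,60,0.36,-0.28,-0.294,-0.084,-0.09,0,60,0.42,-0.327,-0.343,-0.098,-0.105,0,60,0.48,-0.374,-0.392,-0.112,-0.12,0,60,0.54,-0.42,-0.441,-0.126,-0.135,0,60,0.6,-0.467,-0.49,-0.14,-0.15,0,60,0.66,-0.514,-0.54,-0.154,-0.165,0,60,0.72,-0.56,-0.59,-0.168,-0.18,0,55,0.78,-0.608,-0.638,-0.182,-0.195,0,55,0.839,-0.654,-0.687,-0.196,-0.213,-0.05,55,0.839,-0.654,-0.687,-0.196,-0.213,-0.1,55,0.839,-0.654,-0.687,-0.196,-0.213,-0.15,55,0.839,-0.654,-0.687,-0.196,-0.213,-0.2,55,0.839,-0.654,-0.687,-0.196,-0.213,-0.25,55,0.839,-0.654,-0.687,-0.196,-0.213,-0.27,55,0.839,-0.654,-0.687,-0.196,-0.213,-0.27,55]
}}

```text
clock: 27.4
position: [0.4437, -0.1978, 0.0883]
ee_rot: [-3.096, -0.311, -0.253]
force: [1.3, 0.7, -0.0]
width: 0.601
gripper_force: 0.0
```

Run:
```python
from h import *
a=optics.get_image("top")
for t in tubes(a):print([np.round(v,3) for v in t])
delta(*grasp((.488,-.191),-168.8,s=.042,tilt=10,z=.021))
```

```text
[array([447., 260.]), array([ 0.466, -0.33 ]), np.float32(-168.377), array([82.434, 29.295])]
[array([394., 254.]), array([ 0.488, -0.191]), np.float32(-168.79), array([84.657, 27.768])]
turn [-0.    -0.005 -0.003] shift [ 0.0017 -0.0006 -0.0695] t 27.45 q [-0.14  0.43  0.69  2.22 -0.74  0.57 -0.26]
```

Call:
{"api": "arm_command", "payload": {
  "deltas": [0,-0.005,-0.003,0.002,0,-0.03,55,0,-0.005,-0.003,0.002,0,-0.055,55,0,-0.005,-0.003,0.002,0,-0.067,55,0,-0.005,-0.003,0.002,0,-0.068,55,0,-0.005,-0.003,0.002,0,-0.068,55,0,-0.005,-0.003,0.002,0,-0.068,5,0,-0.005,-0.003,0.002,0,-0.068,5,0,-0.005,-0.003,0.002,0,-0.068,5,0,-0.005,-0.003,0.002,0,-0.068,5,0,-0.005,-0.003,0.002,0,-0.068,5]
}}

```text
clock: 28.45
position: [0.4492, -0.1991, 0.0247]
ee_rot: [-3.098, -0.308, -0.28]
force: [-1.4, 0.2, 5.0]
width: 0.258
gripper_force: 29.9
```

Run:
```python
from h import *
plan(0,(.488,-.191),-168.8,z=.35)
```

```text
target [ 0.6503 -0.1291  0.35  ] [ 1.305  1.365 -1.092]
turn [-0.841  0.663  0.696] shift [0.2011 0.07   0.3253] t 28.45 q [ 0.02  0.54  0.47  2.26 -0.98  0.41 -0.04]
```

Call:
{"api": "arm_command", "payload": {
  "deltas": [0,0,0,0,0,0.05,5,0,0,0,0,0,0.1,5,0,0,0,0,0,0.15,5,0,0,0,0,0,0.2,5,-0.06,0.047,0.05,0.01,0.005,0.25,5,-0.12,0.095,0.1,0.03,0.01,0.3,5,-0.18,0.142,0.15,0.05,0.015,0.325,5,-0.24,0.19,0.2,0.06,0.02,0.325,5,-0.3,0.236,0.25,0.08,0.025,0.325,5,-0.36,0.284,0.3,0.09,0.03,0.325,5,-0.42,0.33,0.348,0.11,0.04,0.325,5,-0.48,0.378,0.4,0.12,0.045,0.325,5,-0.54,0.425,0.447,0.14,0.05,0.325,5,-0.6,0.473,0.5,0.15,0.055,0.325,5,-0.66,0.52,0.546,0.17,0.06,0.325,5,-0.72,0.567,0.6,0.18,0.065,0.325,5,-0.78,0.615,0.645,0.2,0.07,0.325,5,-0.841,0.663,0.696,0.201,0.07,0.325,5,-0.841,0.663,0.696,0.201,0.07,0.325,5,-0.841,0.663,0.696,0.201,0.07,0.325,5]
}}

```text
clock: 30.45
position: [0.6495, -0.1289, 0.3493]
ee_rot: [1.31, 1.363, -1.092]
force: [0.8, -0.3, 0.9]
width: 0.26
gripper_force: 29.9
```

Run:
```python
from h import *
show(0,z=.27)
```

```text
target [ 0.6503 -0.1291  0.27  ] [ 1.305  1.365 -1.092]
turn [-0.001  0.001  0.002] shift [ 0.0008 -0.0002 -0.0793] t 30.45 q [-0.94  0.88  0.92  1.68  0.77  1.22 -0.53]
```

Call:
{"api": "arm_command", "payload": {
  "deltas": [0,0,0,0.001,0,-0.04,5,0,0,0,0.001,0,-0.079,5,0,0,0,0.001,0,-0.079,5,0,0,0,0.001,0,-0.079,5]
}}

```text
clock: 30.85
position: [0.6513, -0.1299, 0.2726]
ee_rot: [1.309, 1.361, -1.092]
force: [0.1, -0.2, 0.3]
width: 0.256
gripper_force: 29.9
```

Run:
```python
from h import *
show(0,z=.205)
```

```text
target [ 0.6503 -0.1291  0.205 ] [ 1.305  1.365 -1.092]
turn [0.    0.002 0.002] shift [-0.0009  0.0008 -0.0676] t 30.85 q [-0.91  0.98  0.87  1.7   0.74  1.16 -0.63]
```

Call:
{"api": "arm_command", "payload": {
  "deltas": [0,0,0,-0.001,0.001,-0.02,5,0,0,0,-0.001,0.001,-0.045,5,0,0,0,-0.001,0.001,-0.067,5,0,0,0,-0.001,0.001,-0.067,5,0,0,0,-0.001,0.001,-0.067,60,0,0,0,-0.001,0.001,-0.067,60,0,0,0,-0.001,0.001,-0.067,60,0,0,0,-0.001,0.001,-0.067,60,0,0,0,-0.001,0.001,-0.067,60,0,0,0,-0.001,0.001,0.04,60,0,0,0,-0.001,0.001,0.09,60,0,0,0,-0.001,0.001,0.09,60,0,0,0,-0.001,0.001,0.09,60]
}}

```text
clock: 32.15
position: [0.6504, -0.1296, 0.3671]
ee_rot: [1.311, 1.357, -1.087]
force: [0.3, -0.6, -1.1]
width: 0.655
gripper_force: 0.0
```

Run:
```python
from h import *
a=optics.get_image("top");b=optics.get_image("scene")
T=tubes(a)
for t in T:print([np.round(v,3) for v in t])
delta(*grasp((.465,-.330),-168.3,s=.042,tilt=10,z=.2))
cv2.imwrite("pics/s8.png",cv2.resize(b[200:400,100:480],(760,400)))
```

```text
[array([446., 263.]), array([ 0.465, -0.33 ]), np.float32(-168.315), array([85.168, 29.291])]
turn [ 0.841 -0.655 -0.694] shift [-0.2262 -0.2101 -0.1621] t 32.25 q [-0.94  0.86  0.92  1.67  0.78  1.23 -0.52]
```

View pics/s8.png

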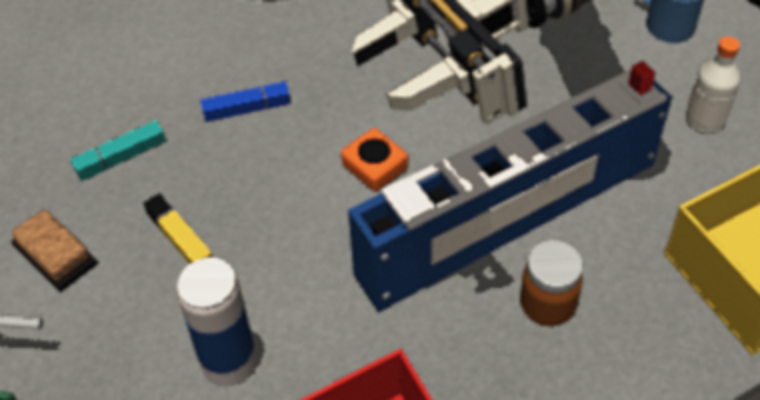

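Call:
{"api": "arm_command", "payload": {
  "deltas": [0.06,-0.047,-0.049,-0.02,-0.015,0,60,0.12,-0.093,-0.098,-0.04,-0.03,0,60,0.18,-0.14,-0.147,-0.06,-0.045,0,60,0.24,-0.187,-0.196,-0.08,-0.06,0,60,0.3,-0.234,-0.245,-0.1,-0.075,0,60,0.36,-0.28,-0.294,-0.12,-0.09,0,60,0.42,-0.327,-0.343,-0.14,-0.105,0,60,0.48,-0.374,-0.392,-0.16,-0.12,0,60,0.54,-0.42,-0.441,-0.17,-0.135,0,60,0.6,-0.467,-0.49,-0.18,-0.15,0,60,0.66,-0.514,-0.54,-0.19,-0.165,0,60,0.72,-0.56,-0.59,-0.2,-0.18,0,55,0.78,-0.608,-0.638,-0.21,-0.195,0,55,0.841,-0.655,-0.694,-0.226,-0.21,-0.05,55,0.841,-0.655,-0.694,-0.226,-0.21,-0.1,55,0.841,-0.655,-0.694,-0.226,-0.21,-0.15,55,0.841,-0.655,-0.694,-0.226,-0.21,-0.2,55,0.841,-0.655,-0.694,-0.226,-0.21,-0.25,55,0.841,-0.655,-0.694,-0.226,-0.21,-0.26,55,0.841,-0.655,-0.694,-0.226,-0.21,-0.26,55]
}}

```text
clock: 34.25
position: [0.4218, -0.3362, 0.0966]
ee_rot: [-3.092, -0.319, -0.259]
force: [0.9, -0.7, 1.0]
width: 0.598
gripper_force: 0.0
```

Run:
```python
from h import *
a=optics.get_image("top")
for t in tubes(a):print([np.round(v,3) for v in t])
delta(*grasp((.465,-.330),-168.3,s=.042,tilt=10,z=.021))
```

```text
[array([447., 263.]), array([ 0.464, -0.331]), np.float32(-167.732), array([87.172, 29.757])]
turn [-0.001 -0.003 -0.001] shift [ 0.001  -0.0013 -0.0776] t 34.3 q [ 0.12  0.53  0.76  2.07 -0.79  0.74  0.03]
```

Call:
{"api": "arm_command", "payload": {
  "deltas": [0,0,0,0.001,-0.002,-0.03,55,0,0,0,0.001,-0.002,-0.06,55,0,0,0,0.001,-0.002,-0.075,55,0,0,0,0.001,-0.002,-0.077,55,0,0,0,0.001,-0.002,-0.077,55,0,0,0,0.001,-0.002,-0.077,5,0,0,0,0.001,-0.002,-0.077,5,0,0,0,0.001,-0.002,-0.077,5,0,0,0,0.001,-0.002,-0.077,5,0,0,0,0.001,-0.002,-0.077,5]
}}

```text
clock: 35.3
position: [0.4253, -0.3401, 0.0239]
ee_rot: [-3.095, -0.322, -0.27]
force: [-1.0, 0.0, 3.9]
width: 0.261
gripper_force: 29.9
```

Run:
```python
from h import *
plan(3,(.465,-.331),-168.1,z=.36)
```

```text
target [0.6418 0.0918 0.36  ] [ 1.304  1.357 -1.094]
turn [-0.844  0.657  0.691] shift [0.2165 0.432  0.3361] t 35.3 q [ 0.23  0.64  0.6   2.11 -0.97  0.6   0.2 ]
```

Call:
{"api": "arm_command", "payload": {
  "deltas": [0,0,0,0,0,0.05,5,0,0,0,0,0,0.1,5,0,0,0,0,0,0.15,5,0,0,0,0,0.02,0.2,5,-0.06,0.047,0.05,0.01,0.05,0.25,5,-0.12,0.095,0.1,0.03,0.08,0.3,5,-0.18,0.142,0.15,0.05,0.11,0.336,5,-0.24,0.19,0.2,0.06,0.14,0.336,5,-0.3,0.236,0.25,0.08,0.18,0.336,5,-0.36,0.284,0.3,0.09,0.22,0.336,5,-0.42,0.33,0.348,0.11,0.26,0.336,5,-0.48,0.378,0.4,0.12,0.3,0.336,5,-0.54,0.425,0.447,0.14,0.33,0.336,5,-0.6,0.473,0.5,0.15,0.36,0.336,5,-0.66,0.52,0.546,0.17,0.39,0.336,5,-0.72,0.567,0.6,0.19,0.41,0.336,5,-0.78,0.615,0.645,0.21,0.432,0.336,5,-0.844,0.657,0.691,0.2165,0.432,0.336,5,-0.844,0.657,0.691,0.2165,0.432,0.336,5,-0.844,0.657,0.691,0.2165,0.432,0.336,5]
}}

```text
clock: 37.3
position: [0.6408, 0.0919, 0.359]
ee_rot: [1.307, 1.356, -1.095]
force: [0.2, -0.6, 0.1]
width: 0.252
gripper_force: 29.9
```

Run:
```python
from h import *
show(3,z=.27)
```

```text
target [0.6418 0.0918 0.27  ] [ 1.304  1.357 -1.094]
turn [-0.001  0.     0.002] shift [ 0.0011 -0.0001 -0.089 ] t 37.3 q [-1.11  0.97  0.88  1.39  0.6   1.58 -0.44]
```

Call:
{"api": "arm_command", "payload": {
  "deltas": [0,0,0,0.001,0,-0.04,5,0,0,0,0.001,0,-0.085,5,0,0,0,0.001,0,-0.085,5,0,0,0,0.001,0,-0.085,5]
}}

```text
clock: 37.7
position: [0.6428, 0.0909, 0.277]
ee_rot: [1.307, 1.354, -1.094]
force: [0.6, 0.9, 0.0]
width: 0.259
gripper_force: 29.9
```

Run:
```python
from h import *
show(3,z=.21)
```

```text
target [0.6418 0.0918 0.21  ] [ 1.304  1.357 -1.094]
turn [-0.     0.002  0.002] shift [-0.0009  0.001  -0.067 ] t 37.7 q [-1.1   1.06  0.83  1.42  0.55  1.52 -0.53]
```

Call:
{"api": "arm_command", "payload": {
  "deltas": [0,0,0,-0.001,0.001,-0.02,5,0,0,0,-0.001,0.001,-0.045,5,0,0,0,-0.001,0.001,-0.066,5,0,0,0,-0.001,0.001,-0.066,5,0,0,0,-0.001,0.001,-0.066,60,0,0,0,-0.001,0.001,-0.066,60,0,0,0,-0.001,0.001,-0.066,60,0,0,0,-0.001,0.001,-0.066,60,0,0,0,-0.001,0.001,-0.066,60,0,0,0,-0.001,0.001,0.04,60,0,0,0,-0.001,0.001,0.09,60,0,0,0,-0.001,0.001,0.09,60,0,0,0,-0.001,0.001,0.09,60]
}}

```text
clock: 39.0
position: [0.6424, 0.0919, 0.3717]
ee_rot: [1.309, 1.352, -1.087]
force: [0.9, -1.2, -0.3]
width: 0.652
gripper_force: 0.0
```

Run:
```python
from h import *
delta(*goal((.6345,.226,.33),2.3,0))
```

```text
turn [ 0.716 -0.654 -0.815] shift [-0.0079  0.1341 -0.0417] t 39.0 q [-1.11  0.96  0.88  1.38  0.61  1.59 -0.43]
```

Call:
{"api": "arm_command", "payload": {
  "deltas": [0.05,-0.047,-0.06,-0.02,0,0,60,0.1,-0.093,-0.116,-0.04,0,0,60,0.15,-0.14,-0.175,-0.06,0,0,60,0.2,-0.187,-0.233,-0.08,0,0,60,0.256,-0.234,-0.29,-0.1,0,0,60,0.307,-0.28,-0.35,-0.12,0,0,60,0.358,-0.327,-0.41,-0.14,0,0,60,0.41,-0.374,-0.466,-0.14,0.05,0,60,0.46,-0.42,-0.524,-0.14,0.09,0,60,0.51,-0.467,-0.58,-0.14,0.134,0,60,0.56,-0.514,-0.64,-0.14,0.134,0,60,0.614,-0.56,-0.7,-0.14,0.134,0,60,0.665,-0.608,-0.757,-0.14,0.134,0,60,0.716,-0.654,-0.815,-0.14,0.134,0,60,0.716,-0.654,-0.815,-0.14,0.134,0,60,0.716,-0.654,-0.815,-0.14,0.134,0,60]
}}

```text
clock: 40.6
position: [0.5008, 0.2274, 0.3647]
ee_rot: [-3.14, -0.083, 0.007]
force: [0.1, 0.8, -0.4]
width: 0.654
gripper_force: 0.0
```

Run:
```python
from h import *
a=optics.get_image("top");b=optics.get_image("scene")
for t in tubes(a):print(t)
for c in blobs(b,(0,150,60),(8,255,255),15,(380,220,440,265)):print(ray("scene",cen(c),.17))
delta(*goal((.6345,.226,.25),2.3,0))
v=np.vstack([cv2.resize(a[170:320,200:500],(720,300)),cv2.resize(b[200:360,200:520],(720,300))]);cv2.imwrite("pics/j9.png",v)
```

```text
[0.63707983 0.22500891 0.17      ]
turn [ 0.001 -0.002 -0.009] shift [ 0.133  -0.0023 -0.1142] t 40.7 q [-1.37  0.42  1.25  1.62 -0.4   1.4  -1.59]
```

View pics/j9.png

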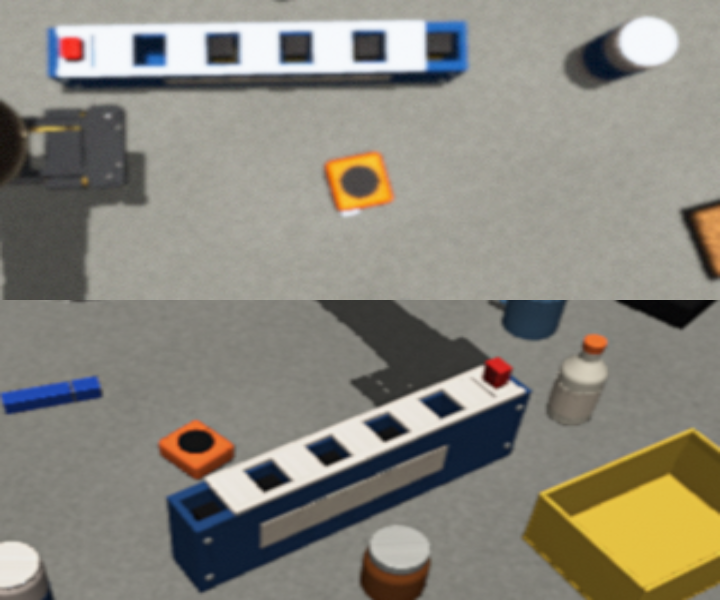

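Call:
{"api": "arm_command", "payload": {
  "deltas": [0,0,-0.009,0.04,-0.002,0,60,0,0,-0.009,0.09,-0.002,0,60,0,0,-0.009,0.133,-0.002,0,60,0,0,-0.009,0.133,-0.002,-0.04,60,0,0,-0.009,0.133,-0.002,-0.09,60,0,0,-0.009,0.133,-0.002,-0.13,60,0,0,-0.009,0.133,-0.002,-0.13,60,0,0,-0.009,0.133,-0.002,-0.13,60]
}}

```text
clock: 41.5
position: [0.6349, 0.2254, 0.2342]
ee_rot: [3.139, 0.058, -0.006]
force: [0.2, 0.3, 1.7]
width: 0.655
gripper_force: 0.0
```

Run:
```python
from h import *
delta(*goal((.6345,.2265,.168),2.3,0))
```

```text
turn [ 0.001 -0.003  0.002] shift [-0.0004  0.0011 -0.0662] t 41.5 q [-1.    0.71  1.05  1.5  -0.63  1.29 -1.42]
```

Call:
{"api": "arm_command", "payload": {
  "deltas": [0,-0.003,0,0,0.001,-0.03,60,0,-0.003,0,0,0.001,-0.066,60,0,-0.003,0,0,0.001,-0.066,60,0,-0.003,0,0,0.001,-0.066,5,0,-0.003,0,0,0.001,-0.066,5,0,-0.003,0,0,0.001,-0.066,5,0,-0.003,0,0,0.001,-0.066,5,0,-0.003,0,0,0.001,-0.066,5,0,-0.003,0,0,0.001,-0.066,5],
  "force": 20
}}

```text
clock: 42.4
position: [0.6347, 0.2262, 0.1689]
ee_rot: [-3.14, -0.056, -0.005]
force: [-0.2, 1.2, 4.1]
width: 0.215
gripper_force: 20.0
```

Call:
{"api": "arm_command", "payload": {
  "deltas": [0,0,0,0.0004,-0.01,0,5,0,0,0,0.0008,-0.02,0,5,0,0,0,0.0012,-0.03,0,5,0,0,0,0.0014,-0.036,0,5,0,0,0,0.0015,-0.039,0,5,0,0,0,0.0015,-0.039,0,5,0,0,0,0.0015,-0.039,0,5,0,0,0,0.0015,-0.039,0,5]
}}

```text
clock: 43.2
position: [0.6361, 0.1897, 0.1689]
ee_rot: [-3.137, -0.06, -0.004]
force: [-0.5, 10.0, 8.3]
width: 0.216
gripper_force: 20.0
```

Locked stop reached (10 N). Release and retreat.

Call:
{"api": "arm_command", "payload": {
  "deltas": [0,0,0,0,0,0,60,0,0,0,0,0,0,60,0,0,0,0,0,0,60,0,0,0,0,0,0,60,0,0,0,0,0,0.05,60,0,0,0,0,0,0.1,60,0,0,0,0,0,0.15,60,0,0,0,-0.05,0,0.15,60,0,0,0,-0.1,0,0.15,60,0,0,0,-0.14,0,0.15,60,0,0,0,-0.14,0,0.15,60,0,0,0,-0.14,0,0.15,60]
}}

```text
clock: 44.4
position: [0.4954, 0.1878, 0.3187]
ee_rot: [-3.139, -0.059, -0.004]
force: [0.4, -0.2, -0.3]
width: 0.658
gripper_force: 0.0
```

Run:
```python
from h import *
a=optics.get_image("top");b=optics.get_image("scene")
for c in blobs(b,(0,150,60),(8,255,255),15,(380,220,440,265)):print(ray("scene",cen(c),.17))
v=np.vstack([cv2.resize(a[170:320,200:500],(720,300)),cv2.resize(b[200:360,200:520],(720,300))]);cv2.imwrite("pics/j10.png",v)
```

```text
[0.63854163 0.18751761 0.17      ]
```

View pics/j10.png

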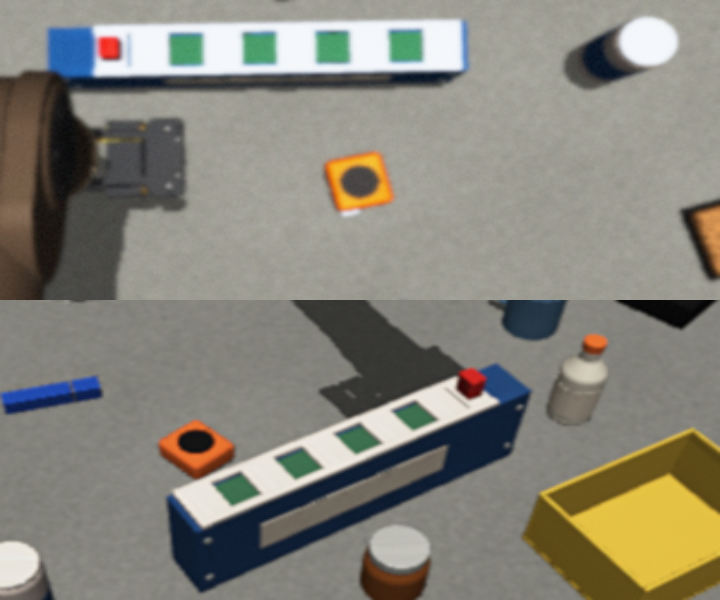

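The cover is shut: all four green fields are fully visible and the grip is back at its starting y of 0.188.

```bash
python3 -c "
from cell import arm
print(arm.sign_off())"
```

```text
the job is handed in; nothing more can be done
None
```

All four yellow tubes stand cap up in their own wells, the cover is slid back to its locked stop, and the job is handed in; the hand-in returned no verdict.

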